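# Shim the rocking foot of the drying-rack pulley lever

## Task

The drying-rack pulley lever rocks because the front edge of its foot stands proud of the shelf: pick up the orange tapered feeler shim, slide it thin end first, squarely under the middle of that edge until it drags firmly and takes up all the slack without being jammed in, and let go of it there. Then gently swing the red-gripped lever from its back position all the way forward to its other stop, so the foot is proved not to rock, and leave it there with the shim still snug. Do not disturb the other things on the shelf.

Things in the scene. Friction and masses are not known exactly. Their poses are not given: they have to be found in the camera images.
- winch: Galvanised pulley lever, fixed on the shelf (with foot, pulley, lever). Origin on the shelf right below the middle of the foot's front edge, the mouth of the gap; +x level to the rear bolts, +y along the edge. Foot plate 110 mm wide, 142 long, 5 thick, bolted 130 mm behind that edge; the edge stands an unknown 4 to 9 mm above the shelf, the gap shrinking to nothing at the bolts.
- axle (a point): Nominal centre of the lever's axle, winch x 60, z 85 mm, as if the foot lay flat. The foot leans back with its raised edge, so the real axle is 3 to 6 mm and the lever's grip 6 to 14 mm farther to +x, both up to 6 mm higher. Cheek plates at winch x 35 to 85 mm, within 25 mm of the middle, 111 mm high; white pulley between them, 34 mm radius about the axle. Nothing stands on the front 30 mm of the foot.
- foot (a joint): Rocking of the foot about its bolt line, rad: 0 = at rest, held up against the bolt heads; negative = front edge pushed down (0.01 rad is 1.3 mm at the edge). Upwards it is stiff; downwards springy, about 1.5 N per mm at the edge. Without a shim it dips about 3 mm when the lever is swung.
- lever (a joint): Lever angle q, rad: 0 = back stop (leans 0.4 rad to winch +x), 1.1 = forward stop (0.7 rad to -x, to the robot). Two arms 66 mm apart carry a red round cross grip, 20 mm thick, 90 mm long along winch y, 130 mm from the axle: its centre is sin(0.4-q) x 130 mm behind and cos(0.4-q) x 130 mm above the axle. Takes about 4 N at the grip, stays where left.
- shim: Loose orange plastic taper, 50 g, 34 mm wide, lying flat. Origin under the centre of its grip block (26 mm long in x, 34 wide, 22 high; hold across the width). +x to the thin end: 11 mm thick at x 13, falling evenly to 2 mm at x 93 mm. Drag (level push to move it on) is 1 to 1.7 times its press on the foot: 8 to 12 N of drag is firm and snug, a press over 25 N is jammed.
- shim_tip (a point): Middle of the shim's thin end, on its underside (shim x 93 mm).
- brush: Loose wooden scrub brush, 150 x 52 x 42 mm, lying bristles down, long along its x; origin at the centre of its underside. Leave alone.
- spray: Loose blue spray bottle, standing, 76 mm across, 224 mm high; origin at the centre of its underside. Leave alone.
- soap: Loose soap bar on a white dish, 120 x 85 x 38 mm; origin at the centre of its underside. Leave alone.

How it is judged:
By the outcome, as a careful person would: the job done as asked, in the order asked, and still so for the second after the job is handed in, with the robot touching nothing.
It also fails if it takes over 70 s, if anything falls off the work surface, if the arm or the gripper's body presses on something with over 40 N, if the wrist force passes 120 N, or if a joint passes its speed limit or range.

## Robot

A 6-joint arm with a two-finger parallel gripper is mounted at the origin on the work surface. World frame = base frame: x ahead of the robot, y to its left, z up, the work surface at z = 0. Lengths are in mm, angles in rad, forces in N, time in s.
With the tool pointing down it reaches from about 375 to 750 mm from the base axis. Payload 9 kg.
Tool frame: the origin (TCP) lies midway between the tips of the shut fingers; the grasp point (between the pads) lies 19 mm behind it; z points along the fingers, y is the line along which they close (so a half turn about z gives the same grasp; the last joint's range is limited). The gripper opens to 85 mm and grips with 20 to 120 N. Pads are 22 mm wide; open, the fingers measure 114 mm over their backs; the gripper's body (76 mm by 85 mm) begins 54 mm behind the grasp point. The pads swing forward as they close: fully open they stand 13 mm farther back than shut.
Start: joints at [1.038, 0.104, 0.097, 1.564, 0, 1.353], TCP at [185.781, 570.546, 231.331] pointing down, gripper open.
Joint ranges: [-2.99, 2.99], [-0.84, 1.86], [-1.1, 1.16], [-1.84, 2.11], [-1.51, 1.56], [-3.14, 3.14]. Speed limits (rad/s): [2.22, 2.22, 2.57, 3.14, 3.14, 3.14].

## Interface

Orientations are given as a 3x3 rotation matrix whose columns are the frame's x, y, z axes.
In Python, from cell import monitor, cams, ticket gives the robot as it stands. The module is installed in compiled form; this text tells all that it offers.
- The arm moves only by the shell command python3 -m creep 'ROWS' [FORCE]. ROWS is JSON, one flat list of numbers, 7 for each row, row after row: the shift along the world's x, y, z in units of 0.025 m (1.0 is 0.025 m), then the turn, a rotation vector about the world's x, y, z in units of 0.08 rad (1.0 is 0.08 rad), then the gripper command: -1 is fully open, 1 is shut, values between are in proportion. A call has 1 to 20 rows; each row shifts and turns the commanded pose from where the row before left it; what a row does not reach is not made up. A row lasts 1/10 s, in which the tool goes at most 50 mm and 8.59 degrees, less where a joint would pass 70% of its speed; a pose out of reach is approached as far as the arm can. A call with a number of a shift or a turn outside -1 to 1 is refused whole. A call with a gripper value outside its range is refused whole. The fingers move at their own pace and stop on an object; FORCE is the grip in N (left out, the last holds). Time passes only in rows, so rows that do not move let the fingers close. It gives the time, the measured TCP pose, the force, the opening and the grip force at its end, in the units of the state.
- monitor.sense(): the state, without advancing time (a new reading comes with each control period).
- cams.read_camera(name): name is "side" or "top" or "wrist"; returns (picture, depth): 384x512x3 uint8, red, green, blue; 384x512 float32, mm along the optical axis (not along the pixel's ray), 0 where there is no reading.
- cams.camera_params(name): a dict with "mtx" (3x3 intrinsics, pixels), "cam_to_world" (4x4, takes a point from camera to world coordinates). Camera axes: x right, y down, z forward; pixel columns grow to the right and rows downward; lengths in mm; the calibration is good to about 2 mm. A picture is of the moment at which its call begins: read the wrist's pose just before it. camera_params takes no time and is no camera call; for the wrist camera it gives the pose at the moment of the call.
- ticket.hand_in(): hands the job in; it is judged then, once.
The state is a dict: "time": time; "joint_positions": joint angles; "joint_vel": joint speeds; "tau": joint torques, N m; "eef_pos": TCP position; "orientation": TCP orientation; "force": force on the tool from outside, world axes, zero at the start; "wrist_torque": the same for the moment, N m; "finger_gap": finger opening in mm; "grip_force": force on a finger pad.
Only numpy, scipy, OpenCV 4.12 (cv2) and the standard library are available. Lean on these libraries where they do the work, as an engineer would, in place of code of your own. Each camera call takes 0.05 s, during which the arm holds its last target. There are 200 camera calls.

## Working session

There is one attempt and no reset: what is moved stays moved. The work goes in short steps, Python scripts to look and compute and a shell command to move; the robot and the scene stay as the last step left them, time stands still between calls to the robot, and variables do not carry over. Pictures are saved under pics/ and viewed, at most 10 in all, crops included, and the job is handed in when it is done.

```bash
mkdir -p pics
cat > h.py <<'E'
import numpy as np, cv2
from cell import monitor, cams, ticket
def grab(n):
    p=cams.camera_params(n); im,d=cams.read_camera(n); return im,d,p
def pts(d,p):
    K=p["mtx"];T=np.array(p["cam_to_world"]);v,u=np.indices(d.shape)
    c=np.stack([(u-K[0][2])/K[0][0]*d,(v-K[1][2])/K[1][1]*d,d,np.ones_like(d)],-1)
    return (c@T.T)[...,:3]
E
python3 - <<'E'
from h import *
o=[]
for n in("side","top"):
    im,d,p=grab(n); np.savez(f"pics/{n}0.npz",im=im,d=d,K=p["mtx"],T=p["cam_to_world"])
    cv2.imwrite(f"pics/{n}0.png",im[...,::-1]); print(n,np.round(p["mtx"],1).tolist(),np.round(p["cam_to_world"],3).tolist())
s=monitor.sense();print(s["time"],s["force"],s["finger_gap"],np.round(s["orientation"],2).tolist())
E
```

```text
side [[381.4, 0.0, 258.1], [0.0, 381.4, 191.3], [0.0, 0.0, 1.0]] [[-0.988, -0.117, 0.1, 413.602], [-0.154, 0.762, -0.629, 715.231], [-0.002, -0.637, -0.771, 847.395], [0.0, 0.0, 0.0, 1.0]]
top [[498.1, 0.0, 257.3], [0.0, 498.1, 194.5], [0.0, 0.0, 1.0]] [[0.023, -0.991, 0.135, 322.503], [-0.999, -0.02, 0.024, 62.643], [-0.021, -0.136, -0.99, 1644.1], [0.0, 0.0, 0.0, 1.0]]
0.1 [ 0.40057319 -0.83054496  0.0566375 ] 85.75949371480489 [[-0.95, 0.31, -0.0], [0.31, 0.95, -0.0], [0.0, -0.0, -1.0]]
```

View pics/top0.png

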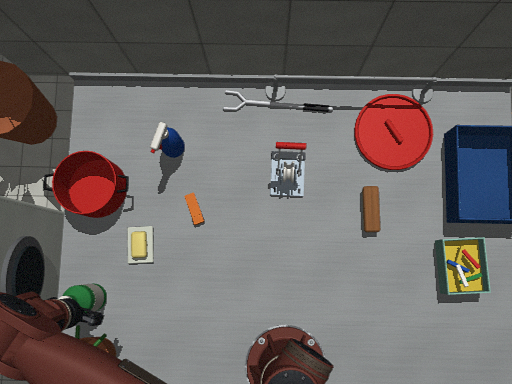

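View pics/side0.png

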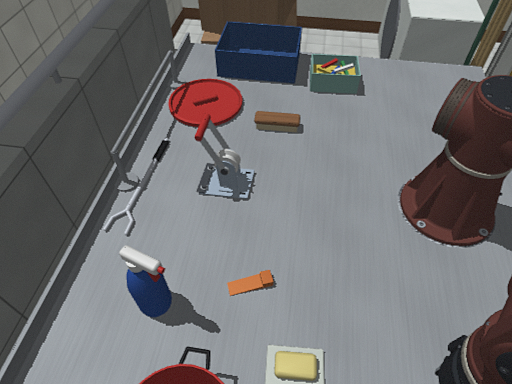

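The top view shows the winch foot (col 271–305, row 150–197), with the red grip at (291,146) leaning away from the robot. The shim is at (195,209). The side view puts the shim's block at (266,277), on the robot side, so its thin end already points away from the robot.

Run:
```python
from h import *
for n in("top","side"):
    z=np.load(f"pics/{n}0.npz");im,d=z["im"],z["d"];P=pts(d,dict(mtx=z["K"],cam_to_world=z["T"]))
    h=cv2.cvtColor(im,cv2.COLOR_RGB2HSV).astype(int)
    box={"top":(slice(185,232),slice(175,215)),"side":(slice(262,302),slice(220,280))}[n]
    m=np.zeros(d.shape,bool);m[box]=True
    m&=(h[...,0]>5)&(h[...,0]<20)&(h[...,1]>170)&(h[...,2]>60)
    q=P[m]; print(n,"shim",m.sum(),q.min(0).round(),q.max(0).round())
    b=q[q[:,2]>18]; print(" block",len(b),b.mean(0).round(1))
    r=cv2.minAreaRect(q[:,:2].astype(np.float32));print(" rect",r,cv2.boxPoints(r).round(1).tolist())
    # grip
    box={"top":(slice(138,155),slice(270,312)),"side":(slice(112,145),slice(190,215))}[n]
    m=np.zeros(d.shape,bool);m[box]=True
    m&=((h[...,0]<5)|(h[...,0]>175))&(h[...,1]>150)&(P[...,2]>100)
    q=P[m];print(" grip",m.sum(),q.mean(0).round(1));r=cv2.minAreaRect(q[:,:2].astype(np.float32));print(" rect",r,q.max(0).round(1))
    # foot
    box={"top":(slice(145,205),slice(262,312)),"side":(slice(155,205),slice(190,262))}[n]
    m=np.zeros(d.shape,bool);m[box]=True
    m&=(P[...,2]>3.5)&(P[...,2]<20)
    q=P[m];r=cv2.minAreaRect(q[:,:2].astype(np.float32));print(" foot",m.sum(),r,cv2.boxPoints(r).round(1).tolist())
    m=np.zeros(d.shape,bool);m[box]=True; fl=P[m&(abs(P[...,2])<4)];print(" floor z",np.median(fl[:,2]))
```

```text
top shim 308 [323.  63.  -6.] [ 548.  345. 1644.]
 block 63 [457.7 292.6  47.7]
 rect ((412.21435546875, 219.29693603515625), (353.6445617675781, 72.7315673828125), 48.57984924316406) [[268.0, 110.80000305175781], [322.5, 62.599998474121094], [556.5, 327.79998779296875], [501.8999938964844, 376.0]]
 grip 189 [662.6   4.7 228. ]
 rect ((498.2197265625, 11.671249389648438), (85.79463195800781, 355.7208251953125), 87.38359069824219) [ 676.1   62.6 1644.1]
 foot 1058 ((616.4669189453125, 7.494041442871094), (200.36119079589844, 164.6221923828125), 0.7327864766120911) [[515.2000122070312, 88.5], [517.2999877929688, -76.0999984741211], [717.7000122070312, -73.5], [715.5999755859375, 91.0999984741211]]
 floor z -0.4339616837146423
side shim 145 [445. 279.   1.] [550. 346.  26.]
 block 68 [460.7 295.9  22.2]
 rect ((498.0259704589844, 312.75079345703125), (103.22525024414062, 34.80892562866211), 20.854877471923828) [[443.6000061035156, 310.6000061035156], [456.0, 278.1000061035156], [552.5, 314.8999938964844], [540.0999755859375, 347.3999938964844]]
 grip 191 [663.7  16.4 220.4]
 rect ((557.4998168945312, 342.7677001953125), (43.5434684753418, 797.3999633789062), 17.997915267944336) [676.5 715.2 847.4]
 foot 1121 ((628.0193481445312, -7.142486572265625), (206.68714904785156, 191.5707550048828), 10.635198593139648) [[508.79998779296875, 67.9000015258789], [544.0999755859375, -120.4000015258789], [747.2999877929688, -82.19999694824219], [711.9000244140625, 106.0999984741211]]
 floor z 0.11918845536121125
```

Run:
```python
from h import *
for n in("top","side"):
    z=np.load(f"pics/{n}0.npz");im,d=z["im"],z["d"];P=pts(d,dict(mtx=z["K"],cam_to_world=z["T"]))
    h=cv2.cvtColor(im,cv2.COLOR_RGB2HSV).astype(int); ok=(d>0)&(P[...,2]<300)
    X,Y,Z=P[...,0],P[...,1],P[...,2]
    o=ok&(h[...,0]>5)&(h[...,0]<20)&(h[...,1]>150)&(X>430)&(X<570)&(Y>260)&(Y<360)&(Z<40)
    b=P[o&(Z>17)];t=P[o&(Z<14)]
    print(n,"block",len(b),b.mean(0).round(1),"taper",t.mean(0).round(1)); e=t.mean(0)-b.mean(0); print(" yaw",np.arctan2(e[1],e[0]))
    g=ok&((h[...,0]<5)|(h[...,0]>175))&(h[...,1]>150)&(abs(Y)<80)&(X>600)&(X<720)&(Z>150)
    q=P[g];print(" grip",len(q),q.mean(0).round(1),q.max(0).round(1),q.min(0).round(1));v=np.linalg.svd(q-q.mean(0))[2][0];print(" axis",v.round(3))
    f=ok&(Z>5)&(Z<18)&(abs(Y)<80)&(X>500)&(X<720)
    f=cv2.morphologyEx(f.astype(np.uint8),cv2.MORPH_OPEN,np.ones((3,3)))>0
    q=P[f];r=cv2.minAreaRect(q[:,:2].astype(np.float32));print(" foot",len(q),cv2.boxPoints(r).round(1).tolist(),r)
    # front-edge profile: first row x for each y band
    for y in range(-55,70,15):
        w=q[abs(q[:,1]-y)<8]; 
        if len(w)>3: print("  y",y,"minx",np.sort(w[:,0])[:3].round(1),"z",np.median(w[w[:,0]<w[:,0].min()+12][:,2]).round(1))
```

```text
top block 68 [459.9 296.6  21.6] taper [507.9 318.1   4.7]
 yaw 0.42095564591322243
 grip 187 [666.3   4.1 212.9] [676.1  46.5 222.4] [657.  -38.8 201.6]
 axis [-0.031 -1.     0.002]
 foot 500 [[545.2000122070312, -50.5], [692.5, -53.599998474121094], [694.9000244140625, 57.0], [547.5, 60.20000076293945]] ((620.01123046875, 3.2785415649414062), (110.70610809326172, 147.39122009277344), 88.77784729003906)
  y -55 minx [547.9 550.2 553.3] z 12.8
  y -40 minx [546.7 547.2 547.4] z 12.3
  y -25 minx [546.7 546.8 546.9] z 10.7
  y -10 minx [546.1 546.1 546.8] z 13.5
  y 5 minx [546.4 546.8 548.7] z 9.7
  y 20 minx [548.7 549.  549.1] z 9.8
  y 35 minx [548.6 548.6 549.3] z 10.1
  y 50 minx [548.3 548.8 549.1] z 10.9
  y 65 minx [551.4 555.6 557.5] z 13.1
side block 145 [460.7 299.3  22. ] taper [506.8 317.7   7.1]
 yaw 0.37896020753216253
 grip 189 [666.3   9.  213.8] [676.5  50.7 218.1] [656.5 -40.4 203.5]
 axis [-0.042 -0.999  0.026]
 foot 889 [[546.0999755859375, -53.20000076293945], [694.9000244140625, -53.5], [695.0999755859375, 63.0], [546.2999877929688, 63.29999923706055]] ((620.5840454101562, 4.904731750488281), (116.46903228759766, 148.80772399902344), 89.90198516845703)
  y -55 minx [559.1 561.9 565.8] z 10.7
  y -40 minx [547.6 547.7 550. ] z 12.9
  y -25 minx [546.1 546.2 546.5] z 12.4
  y -10 minx [546.5 546.7 547.6] z 12.0
  y 5 minx [546.6 547.4 547.9] z 12.8
  y 20 minx [547.2 547.3 548.2] z 12.1
  y 35 minx [547.7 547.9 548.5] z 13.2
  y 50 minx [547.9 548.4 548.7] z 12.4
  y 65 minx [548.5 549.  551.2] z 12.3
```

```bash
python3 -c "
import cv2;a=cv2.imread('pics/top0.png')[130:210,255:325];b=cv2.imread('pics/side0.png')[105:210,180:270]
a=cv2.resize(a,(350,400),interpolation=2);b=cv2.resize(b,(343,400),interpolation=2);cv2.imwrite('pics/c1.png',cv2.hconcat([a,b]))"
```

```text
(no output)
```

View pics/c1.png

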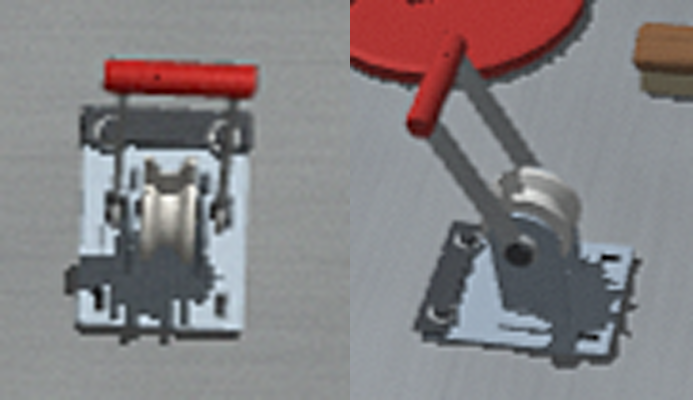

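Both views agree: the foot's edge is at x≈546.5 with its middle at y≈4.5, yaw about −0.03, and its top about 12–13 mm up, so the gap is roughly 7.5 mm. The shim block is at (460.5, 298), yaw about 0.39. Next I move over the shim.

```bash
python3 -m creep '[1,-1,-0.2,0,0,0.8,-1, 1,-1,-0.2,0,0,0.8,-1, 1,-1,-0.2,0,0,0.8,-1, 1,-1,-0.2,0,0,0.8,-1, 1,-1,-0.2,0,0,0.8,-1, 1,-1,-0.2,0,0,0.8,-1, 1,-1,-0.2,0,0,0.8,-1, 1,-1,-0.2,0,0,0.8,-1, 1,-1,-0.2,0,0,0.8,-1, 1,-1,-0.2,0,0,0.8,-1, 1,-0.9,-0.2,0,0,0.7,-1, 0,0,0,0,0,0,-1, 0,0,0,0,0,0,-1]'
python3 - <<'E'
from h import *
s=monitor.sense();print(s["eef_pos"],np.round(s["orientation"],3).tolist(),s["force"])
im,d,p=grab("wrist");P=pts(d,p);cv2.imwrite("pics/w1.png",im[...,::-1])
h=cv2.cvtColor(im,cv2.COLOR_RGB2HSV).astype(int);Z=P[...,2]
o=(d>0)&(h[...,0]>5)&(h[...,0]<20)&(h[...,1]>150)&(Z<40)&(Z>-5)
print(o.sum());b=P[o&(Z>17)];q=P[o]
for w in(b,q):
    r=cv2.minAreaRect(w[:,:2].astype(np.float32));print(len(w),w.mean(0).round(1),r,cv2.boxPoints(r).round(1).tolist())
print(np.percentile(b[:,2],[5,50,95]))
E
```

```text
time: 1.4
eef_pos: [460.7, 297.6, 175.8]
orientation: [[-0.929, -0.37, -0.001], [-0.37, 0.929, -0.0], [0.001, 0.0, -1.0]]
force: [-0.5, 0.5, -0.3]
finger_gap: 85.1
grip_force: 0.0
[460.68364727 297.59637041 175.84618935] [[-0.929, -0.37, -0.001], [-0.37, 0.929, -0.0], [0.001, 0.0, -1.0]] [-0.49381953  0.50975938 -0.31492025]
2882
867 [460.4 296.5  21.7] ((468.701171875, 421.1814880371094), (289.60394287109375, 36.283390045166016), 86.48320770263672) [[441.70001220703125, 277.79998779296875], [477.8999938964844, 275.5], [495.70001220703125, 564.5999755859375], [459.5, 566.7999877929688]]
2882 [492.7 310.1  11.2] ((517.9185791015625, 412.20257568359375), (289.8458557128906, 104.22610473632812), 78.52017211914062) [[438.0, 280.6000061035156], [540.0999755859375, 259.79998779296875], [597.7999877929688, 543.9000244140625], [495.70001220703125, 564.5999755859375]]
[20.30600723 21.75055908 22.98311627]
```

View pics/w1.png

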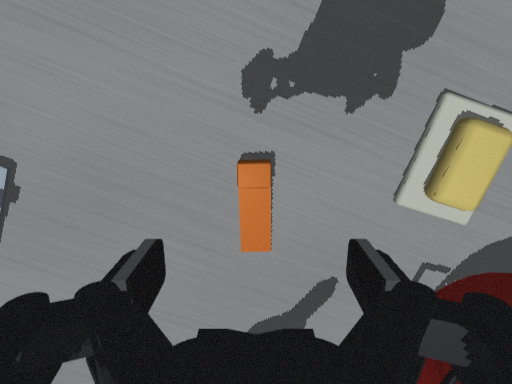

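The wrist view shows the shim's block at (254,172) and its thin end at (257,250), lined up with the tool to within a couple of degrees. I'll get the exact yaw from a clean mask.

Run:
```python
from h import *
im,d,p=grab("wrist");P=pts(d,p)
h=cv2.cvtColor(im,cv2.COLOR_RGB2HSV).astype(int);Z=P[...,2]
o=(d>0)&(h[...,0]>5)&(h[...,0]<20)&(h[...,1]>150)&(Z<40)&(Z>-5);o[:,:230]=0;o[:,280:]=0
b=P[o&(Z>18.5)];q=P[o]
for w in(b,q):
    r=cv2.minAreaRect(w[:,:2].astype(np.float32));print(len(w),w.mean(0).round(1),r)
e=P[o&(Z<14)&(Z>1)].mean(0)-b.mean(0);print(np.arctan2(e[1],e[0]), np.arctan2(.37,.929))
```

```text
847 [460.5 296.2  21.8] ((461.0542907714844, 296.6719055175781), (26.343887329101562, 33.78423309326172), 23.217954635620117)
2865 [492.8 309.8  11.2] ((497.4651184082031, 311.5823059082031), (105.31919860839844, 33.76691818237305), 22.418851852416992)
0.39841681849710575 0.37902077003444656
```

```bash
python3 -m creep '[0,-0.04,-1,0,0,0.2,-1, 0,0,-1,0,0,0,-1, 0,0,-1,0,0,0,-1, 0,0,-1,0,0,0,-1, 0,0,-1,0,0,0,-1, 0,0,-1,0,0,0,-1, 0,0,-0.6,0,0,0,-1, 0,0,-0.35,0,0,0,-1, 0,0,0,0,0,0,1, 0,0,0,0,0,0,1, 0,0,0,0,0,0,1, 0,0,0,0,0,0,1, 0,0,0,0,0,0,1, 0,0,0,0,0,0,1, 0,0,0,0,0,0,1, 0,0,0,0,0,0,1]' 50
```

```text
time: 3.1
eef_pos: [461.8, 297.4, 3.9]
orientation: [[-0.922, -0.387, 0.002], [-0.387, 0.922, 0.001], [-0.002, -0.0, -1.0]]
force: [-0.6, -1.6, 6.1]
finger_gap: 33.1
grip_force: 50.8
```

```bash
python3 -m creep '[0,0,0.5,0,0,0,1, 0,0,1,0,0,0,1, 0,0,1,0,0,0,1, 0,-0.9,1,0,0,-0.5,1, -0.1,-1,0.5,0,0,-0.5,1, -0.1,-1,0,0,0,-0.5,1, -0.1,-1,0,0,0,-0.5,1, -0.1,-1,0,0,0,-0.5,1, -0.1,-1,0,0,0,-0.5,1, -0.1,-1,0,0,0,-0.5,1, -0.1,-1,0,0,0,-0.5,1, -0.1,-1,0,0,0,-0.5,1, -0.1,-1,0,0,0,-0.5,1, -0.1,-1,0,0,0,-0.3,1, 0,-0.7,0,0,0,0,1, 0,0,0,0,0,0,1, 0,0,0,0,0,0,1]'
python3 - <<'E'
from h import *
s=monitor.sense();print(s["eef_pos"],np.round(s["orientation"],3).tolist(),s["force"],s["wrist_torque"])
im,d,p=grab("wrist");P=pts(d,p);cv2.imwrite("pics/w2.png",im[...,::-1]);np.savez("pics/w2.npz",im=im,d=d,P=P)
E
```

```text
time: 4.8
eef_pos: [435.9, 7.1, 103.2]
orientation: [[-1.0, 0.028, 0.001], [0.028, 1.0, 0.0], [-0.001, 0.0, -1.0]]
force: [-0.4, -0.3, -0.6]
finger_gap: 32.9
grip_force: 50.0
[435.88548026   7.06831947 103.19098894] [[-1.0, 0.028, 0.001], [0.028, 1.0, 0.0], [-0.001, 0.0, -1.0]] [-0.38469209 -0.26248517 -0.63321443] [-0.03903406 -0.02858894  0.01990555]
```

View pics/w2.png

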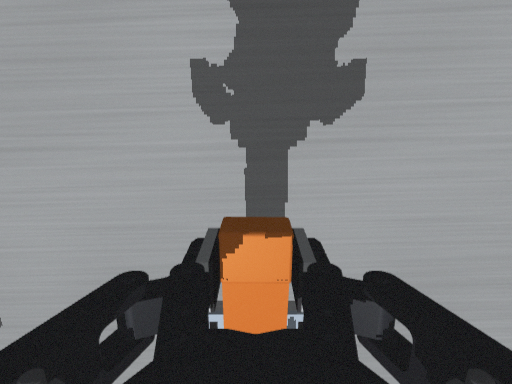

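The wrist view has the held shim (220–292, 218–330) straight and in line, with a bit of the foot's edge showing behind it at row ~325. I'll lower it to just above the shelf and check the alignment from the top and side cameras.

```bash
python3 -m creep '[0,0.04,-1,0,0,0,1, 0,0,-1,0,0,0,1, 0,0,-1,0,0,0,1, 0,0,-0.6,0,0,0,1, 0,0,-0.25,0,0,0,1, 0,0,-0.05,0,0,0,1, 0,0,0,0,0,0,1, 0,0,0,0,0,0,1]'
python3 - <<'E'
from h import *
c=[]
for n in("top","side"):
    im,d,p=grab(n);P=pts(d,p);np.savez(f"pics/{n}1.npz",im=im,d=d,K=p["mtx"],T=p["cam_to_world"]);X,Y,Z=[P[...,i] for i in range(3)]
    h=cv2.cvtColor(im,cv2.COLOR_RGB2HSV).astype(int);ok=(d>0)
    o=ok&(h[...,0]>5)&(h[...,0]<20)&(h[...,1]>150)&(abs(Y)<40)&(X>420)&(X<560)&(Z<40)
    q=P[o];print(n,len(q))
    for x in range(450,540,10):
        w=q[abs(q[:,0]-x)<5]
        if len(w)>2: print(x,w[:,1].min().round(1),w[:,1].max().round(1),w[:,1].mean().round(1),w[:,2].mean().round(1))
    print(" max x",np.sort(q[:,0])[-4:])
    m=im[120:215,240:320] if n=="top" else im[130:225,180:300]
    c.append(cv2.resize(m[...,::-1],None,fx=4,fy=4,interpolation=2))
cv2.imwrite("pics/c2.png",cv2.hconcat(c))
E
```

```text
time: 5.65
eef_pos: [436.5, 8.0, 6.1]
orientation: [[-1.0, 0.027, 0.001], [0.027, 1.0, -0.0], [-0.001, -0.0, -1.0]]
force: [0.3, 0.1, -0.7]
finger_gap: 32.9
grip_force: 50.0
top 0
 max x []
side 252
450 -6.2 25.9 14.6 11.2
460 -7.9 26.8 11.0 10.8
470 -7.3 25.3 10.2 10.1
480 -8.2 25.6 9.3 9.3
490 -8.9 25.2 9.3 8.2
500 -9.7 23.8 8.2 6.9
510 -10.1 24.8 7.2 6.4
520 -10.8 23.7 6.1 4.6
530 -8.6 17.4 8.1 3.3
 max x [525.87787349 526.27622012 527.27239772 527.93752017]
```

View pics/c2.png

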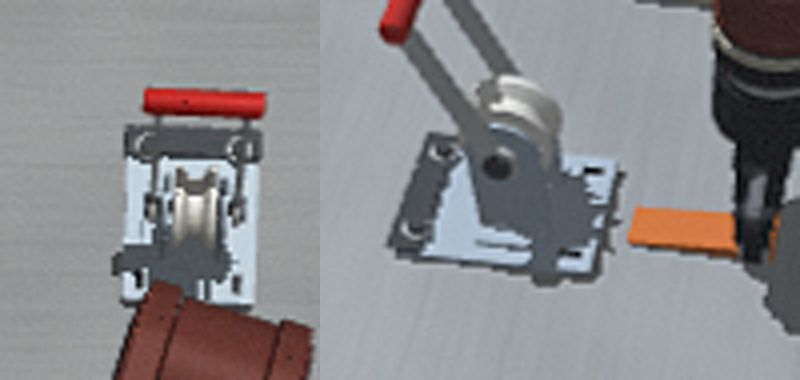

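The crops show the shim flat and in line with the middle of the foot. Its tip is at x≈528, about 18 mm short of the edge. Side-view centreline is y≈6.5 at x=520, against y≈5 at the edge. I'll set it down until it just touches the shelf.

```bash
python3 -m creep '[0,0,-0.05,0,0,0,1, 0,0,-0.03,0,0,0,1, 0,0,0,0,0,0,1, 0,0,0,0,0,0,1]'
```

```text
time: 6.15
eef_pos: [436.2, 7.9, 3.9]
orientation: [[-1.0, 0.027, 0.001], [0.027, 1.0, -0.0], [-0.001, -0.0, -1.0]]
force: [-3.1, 1.5, 7.4]
finger_gap: 32.9
grip_force: 51.0
```

```bash
python3 -m creep '[0,0,0.02,0,0,0,1, 0.4,-0.01,0,0,0,0,1, 0.4,-0.01,0,0,0,0,1, 0.4,-0.01,0,0,0,0,1, 0.4,-0.01,0,0,0,0,1, 0,0,0,0,0,0,1, 0,0,0,0,0,0,1]'; python3 -c "
from h import *
print(monitor.sense()['force'])"
```

```text
time: 6.85
eef_pos: [476.3, 6.9, 4.0]
orientation: [[-1.0, 0.027, 0.001], [0.027, 1.0, -0.0], [-0.001, -0.0, -1.0]]
force: [1.7, -1.0, 3.0]
finger_gap: 33.2
grip_force: 50.5
[ 1.65919172 -0.98660511  3.01307602]
```

```bash
python3 -m creep '[0.2,-0.005,0,0,0,0,1, 0.2,-0.005,0,0,0,0,1, 0.1,-0.003,0,0,0,0,1, 0,0,0,0,0,0,1, 0,0,0,0,0,0,1]'; python3 -m creep '[0.1,-0.003,0,0,0,0,1, 0.1,-0.003,0,0,0,0,1, 0,0,0,0,0,0,1]'; python3 -m creep '[0.08,-0.002,0,0,0,0,1, 0.08,-0.002,0,0,0,0,1, 0,0,0,0,0,0,1]'
```

```text
time: 7.35
eef_pos: [488.1, 6.7, 4.0]
orientation: [[-1.0, 0.027, 0.0], [0.027, 1.0, -0.0], [-0.0, -0.0, -1.0]]
force: [0.6, -0.4, 4.0]
finger_gap: 32.8
grip_force: 50.7
time: 7.65
eef_pos: [493.0, 6.6, 4.0]
orientation: [[-1.0, 0.027, -0.0], [0.027, 1.0, -0.0], [0.0, -0.0, -1.0]]
force: [-1.1, 0.0, 6.2]
finger_gap: 32.6
grip_force: 50.9
time: 7.95
eef_pos: [496.9, 6.5, 4.0]
orientation: [[-1.0, 0.027, -0.0], [0.027, 1.0, -0.0], [0.0, -0.0, -1.0]]
force: [-1.1, 0.0, 6.0]
finger_gap: 33.0
grip_force: 50.9
```

```bash
python3 -m creep '[0.04,-0.001,0.01,0,0,0,1, 0.04,-0.001,0,0,0,0,1, 0,0,0,0,0,0,1]'; python3 -m creep '[0.04,-0.001,0,0,0,0,1, 0.04,-0.001,0,0,0,0,1, 0,0,0,0,0,0,1]';python3 -m creep '[0.04,-0.001,0,0,0,0,1, 0,0,0,0,0,0,1]'
```

```text
time: 8.25
eef_pos: [498.9, 6.4, 4.0]
orientation: [[-1.0, 0.027, -0.0], [0.027, 1.0, 0.0], [0.0, 0.0, -1.0]]
force: [-3.1, 0.1, 4.9]
finger_gap: 33.1
grip_force: 50.8
time: 8.55
eef_pos: [501.0, 6.4, 4.0]
orientation: [[-1.0, 0.027, -0.0], [0.027, 1.0, 0.0], [0.0, 0.0, -1.0]]
force: [-1.8, -0.3, 5.0]
finger_gap: 32.8
grip_force: 50.7
time: 8.75
eef_pos: [501.9, 6.4, 3.9]
orientation: [[-1.0, 0.027, -0.0], [0.027, 1.0, 0.0], [0.0, 0.0, -1.0]]
force: [-2.0, 0.7, 5.3]
finger_gap: 33.0
grip_force: 50.7
```

```bash
f(){ grep -E "eef|^force"; }; python3 -m creep '[0.04,-0.001,0,0,0,0,1, 0,0,0,0,0,0,1]'|f; python3 -m creep '[0.04,-0.001,0,0,0,0,1, 0,0,0,0,0,0,1]'|f; python3 -m creep '[0.04,-0.001,0,0,0,0,1, 0,0,0,0,0,0,1]'|f
```

```text
eef_pos: [502.9, 6.4, 4.0]
force: [-2.7, 0.1, 4.8]
eef_pos: [503.9, 6.3, 4.0]
force: [-1.9, -0.8, 4.6]
eef_pos: [504.9, 6.3, 3.9]
force: [-2.2, 0.4, 5.5]
```

```bash
f(){ grep -E "eef|^force"; }; python3 -m creep '[0.04,-0.001,0.01,0,0,0,1, 0,0,0,0,0,0,1]'|f; python3 -m creep '[0.04,-0.001,0,0,0,0,1, 0,0,0,0,0,0,1]'|f; python3 -m creep '[0.04,-0.001,0,0,0,0,1, 0,0,0,0,0,0,1]'|f
```

```text
eef_pos: [505.9, 6.3, 4.0]
force: [-2.3, 0.5, 3.0]
eef_pos: [506.7, 6.3, 4.0]
force: [-4.3, 0.7, 5.9]
eef_pos: [507.2, 6.3, 4.0]
force: [-7.9, -0.8, 8.6]
```

```bash
f(){ grep -E "eef|^force"; }; python3 -m creep '[0.02,0,0,0,0,0,1, 0,0,0,0,0,0,1]'|f; python3 -m creep '[0,0,0.01,0,0,0,1, 0,0,0,0,0,0,1]'|f
```

```text
eef_pos: [507.3, 6.3, 3.9]
force: [-9.1, 0.1, 10.2]
eef_pos: [507.3, 6.3, 4.0]
force: [-7.6, -0.9, 5.9]
```

```bash
f(){ grep -E "eef|^force|time|gap"; }; python3 -m creep '[0,0,0,0,0,0,0.2, 0,0,0,0,0,0,-0.1, 0,0,0,0,0,0,-0.3, 0,0,0,0,0,0,-0.3, 0,0,0,0,0,0,-0.3]'|f; python3 -m creep '[0,0,1,0,0,0,-0.3, 0,0,1,0,0,0,-0.3, -1,0.03,0,0,0,0,1, -1,0.03,0,0,0,0,1, 0,0,0,0,0,0,1, 0,0,0,0,0,0,1, 0,0,-1,0,0,0,1, 0,0,-0.8,0,0,0,1, 0,0,0,0,0,0,1]' |f
python3 - <<'E'
from h import *
im,d,p=grab("side");P=pts(d,p);X,Y,Z=[P[...,i] for i in range(3)];h=cv2.cvtColor(im,cv2.COLOR_RGB2HSV).astype(int)
o=(d>0)&(h[...,0]>5)&(h[...,0]<20)&(h[...,1]>150)&(abs(Y)<40)&(X>420)&(X<570)&(Z<40)
q=P[o];print(len(q),q.min(0),q.max(0));b=q[q[:,2]>18];print(b.mean(0),b.min(0),b.max(0));print(monitor.sense()["force"])
cv2.imwrite("pics/s2.png",cv2.resize(im[130:225,180:300,::-1],None,fx=4,fy=4,interpolation=2))
E
```

```text
time: 10.85
eef_pos: [508.9, 6.2, 4.3]
force: [-0.1, -0.2, -0.0]
finger_gap: 55.5
time: 11.75
eef_pos: [457.5, 8.1, 6.9]
force: [-0.3, 0.2, 0.7]
finger_gap: 0.2
200 [493.21133528 -10.61684642   2.95527725] [546.96719997  27.23788244  26.45443983]
[505.63086302  10.55695034  21.59817135] [493.21133528  -9.03480762  18.16014048] [517.93410658  27.23788244  26.45443983]
[ 0.55261714  0.20237047 -0.37289508]
```

View pics/s2.png

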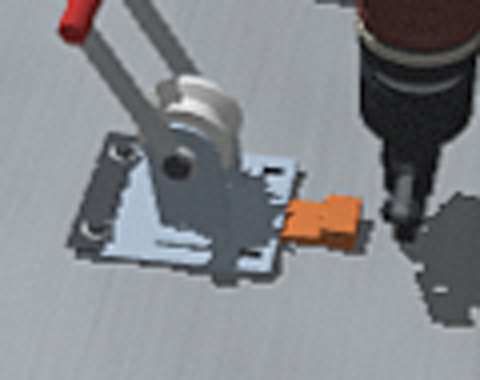

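The side crop shows the shim free-standing under the middle of the edge, with the shut fingers behind its block. I'll now push the block level from behind, so the force reading is pure drag.

```bash
f(){ grep -E "eef|^force"; }; python3 -m creep '[0.3,-0.01,0,0,0,0,1, 0.3,-0.01,0,0,0,0,1, 0.2,-0.01,0,0,0,0,1, 0.1,-0.01,0,0,0,0,1, 0,0,0,0,0,0,1]'|f; python3 -m creep '[0.04,-0.001,0,0,0,0,1, 0,0,0,0,0,0,1]'|f; python3 -m creep '[0.04,-0.001,0,0,0,0,1, 0,0,0,0,0,0,1]'|f;  python3 -m creep '[0.04,-0.001,0,0,0,0,1, 0,0,0,0,0,0,1]'|f
```

```text
eef_pos: [481.6, 6.6, 9.5]
force: [0.0, -0.8, -0.2]
eef_pos: [482.1, 6.7, 9.3]
force: [-0.7, 0.5, 0.9]
eef_pos: [482.2, 6.7, 9.1]
force: [-6.5, 0.7, 3.3]
eef_pos: [482.7, 6.8, 9.1]
force: [-8.4, 0.5, 6.1]
```

```bash
f(){ grep -E "eef|^force"; }; python3 -m creep '[0.02,0,0,0,0,0,1, 0,0,0,0,0,0,1]'|f; python3 -m creep '[0.02,0,0,0,0,0,1, 0,0,0,0,0,0,1]'|f; python3 -m creep '[0,0,0,0,0,0,1]'|f
```

```text
eef_pos: [482.8, 6.8, 9.0]
force: [-10.3, -0.9, 6.8]
eef_pos: [483.1, 6.8, 9.0]
force: [-11.9, -0.0, 8.4]
eef_pos: [483.1, 6.8, 9.0]
force: [-12.7, -0.9, 8.2]
```

```bash
f(){ grep -E "eef|^force"; }; python3 -m creep '[0,0,0.02,0,0,0,1, 0,0,0,0,0,0,1]'|f; python3 -m creep '[0,0,0.02,0,0,0,1, 0,0,0,0,0,0,1]'|f
```

```text
eef_pos: [483.1, 6.8, 9.0]
force: [-8.7, -2.0, 2.7]
eef_pos: [483.1, 6.9, 9.1]
force: [-7.6, -0.2, -1.5]
```

```bash
f(){ grep -E "eef|^force"; }; python3 -m creep '[0.02,0,0,0,0,0,1, 0,0,0,0,0,0,1]'|f; python3 -m creep '[0.02,0,0.003,0,0,0,1, 0,0,0,0,0,0,1]'|f
```

```text
eef_pos: [483.2, 6.9, 9.1]
force: [-9.5, -0.1, 0.8]
eef_pos: [483.5, 7.0, 9.1]
force: [-10.6, -0.1, 1.2]
```

The clean reading, with almost no vertical load, was 10.6 N of drag while the shim crept forward 0.3 mm. That is firm and snug. I'll back off and go over to behind the lever grip.

```bash
f(){ grep -E "time|eef|^force"; }; python3 -m creep '[-0.4,0.01,0,0,0,0,1, -0.6,0.01,0,0,0,0,1, 0,0,1,0,0,0,1, 0,0,1,0,0,0,1, 0,0,1,0,0,0,1, 0,0,1,0,0,0,1, 0,0,1,0,0,0,1, 0,0,1,0,0,0,1, 0,0,1,0,0,0,1, 0,0,1,0,0,0,1, 0,0,1,0,0,0,1, 0,0,1,0,0,0,1]'|f; python3 -m creep '[1,0,0,0,0,0,1, 1,0,0,0,0,0,1, 1,0,0,0,0,0,1, 1,0,0,0,0,0,1, 1,0,0,0,0,0,1, 1,0,0,0,0,0,1, 1,-0.1,0,0,0,0,1, 1,-0.1,0,0,0,0,1, 0.6,0,0,0,0,0,1, 0.6,0,0,0,0,0,1, 0,0,0,0,0,0,1, 0,0,0,0,0,0,1]'|f
```

```text
time: 15.4
eef_pos: [461.4, 7.1, 261.6]
force: [0.4, -1.1, 0.6]
time: 16.6
eef_pos: [691.1, 2.2, 260.1]
force: [-0.7, -0.2, -1.1]
```

```bash
f(){ grep -E "time|eef|^force"; }; python3 -m creep '[0.4,0.05,0,0,0,0,1, 0,0,-0.5,0,0,0,1, 0,0,-0.5,0,0,0,1, 0,0,-0.5,0,0,0,1, 0,0,-0.5,0,0,0,1, 0,0,-0.5,0,0,0,1, 0,0,0,0,0,0,1, 0,0,0,0,0,0,1]'|f
python3 - <<'E'
from h import *
im,d,p=grab("side");cv2.imwrite("pics/s3.png",cv2.resize(im[60:225,150:320,::-1],None,fx=3,fy=3,interpolation=2))
E
```

```text
time: 17.4
eef_pos: [701.0, 3.4, 197.8]
force: [-0.3, -0.6, 0.7]
```

View pics/s3.png

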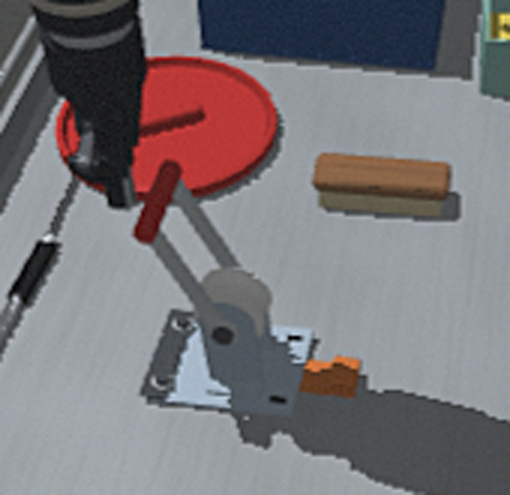

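The side crop shows the shut fingers just behind the red grip, between its ends, and the shim still under the edge. I'll start the gentle swing.

```bash
f(){ grep -E "time|eef|^force"; }; python3 -m creep '[-0.2,0,0,0,0,0,1, -0.2,0,0,0,0,0,1, -0.15,0,0,0,0,0,1, -0.15,0,0,0,0,0,1, -0.15,0,0.03,0,0,0,1, -0.15,0,0.03,0,0,0,1]'|f; python3 -m creep '[-0.15,0,0.03,0,0,0,1, -0.15,0,0.03,0,0,0,1, -0.15,0,0.03,0,0,0,1, -0.15,0,0.03,0,0,0,1, -0.15,0,0.03,0,0,0,1, -0.15,0,0.03,0,0,0,1]'|f; python3 -m creep '[-0.15,0,0.02,0,0,0,1, -0.15,0,0.02,0,0,0,1, -0.15,0,0,0,0,0,1, -0.15,0,0,0,0,0,1, -0.15,0,0,0,0,0,1, -0.15,0,0,0,0,0,1]'|f
```

```text
time: 18.05
eef_pos: [678.1, 3.1, 201.8]
force: [7.1, 0.7, 5.4]
time: 18.65
eef_pos: [655.0, 3.2, 205.8]
force: [5.3, 1.0, 3.4]
time: 19.25
eef_pos: [631.1, 3.3, 205.1]
force: [4.7, 0.5, 3.2]
```

```bash
f(){ grep -E "time|eef|^force"; }; python3 -m creep '[-0.15,0,-0.02,0,0,0,1, -0.15,0,-0.02,0,0,0,1, -0.15,0,-0.02,0,0,0,1, -0.15,0,-0.03,0,0,0,1, -0.15,0,-0.03,0,0,0,1, -0.15,0,-0.03,0,0,0,1, -0.15,0,-0.04,0,0,0,1, -0.15,0,-0.04,0,0,0,1]'|f; python3 -m creep '[-0.15,0,-0.06,0,0,0,1, -0.15,0,-0.06,0,0,0,1, -0.15,0,-0.07,0,0,0,1, -0.15,0,-0.07,0,0,0,1, -0.15,0,-0.08,0,0,0,1]'|f;  python3 -m creep '[-0.1,0,-0.06,0,0,0,1, -0.1,0,-0.06,0,0,0,1, -0.1,0,-0.06,0,0,0,1]'|f
```

```text
time: 20.05
eef_pos: [600.9, 3.4, 199.0]
force: [3.7, 0.1, 2.9]
time: 20.55
eef_pos: [582.2, 3.4, 190.5]
force: [2.9, 0.5, 1.6]
time: 20.85
eef_pos: [574.8, 3.4, 186.0]
force: [2.9, 0.6, 2.9]
```

```bash
f(){ grep -E "time|eef|^force"; }; python3 -m creep '[-0.1,0,-0.07,0,0,0,1, -0.1,0,-0.07,0,0,0,1, -0.1,0,-0.07,0,0,0,1, -0.1,0,-0.07,0,0,0,1]'|f; python3 -m creep '[-0.08,0,-0.06,0,0,0,1, -0.08,0,-0.06,0,0,0,1, -0.08,0,-0.06,0,0,0,1]'|f;  python3 -m creep '[-0.08,0,-0.06,0,0,0,1, -0.06,0,-0.04,0,0,0,1]'|f
```

```text
time: 21.25
eef_pos: [564.8, 3.4, 179.0]
force: [3.4, -0.3, 1.6]
time: 21.55
eef_pos: [558.9, 3.4, 174.5]
force: [2.1, 0.1, 0.6]
time: 21.75
eef_pos: [555.5, 3.4, 172.1]
force: [7.8, 0.0, 5.1]
```

```bash
f(){ grep -E "time|eef|^force"; }; python3 -m creep '[-0.04,0,-0.02,0,0,0,1, 0,0,0,0,0,0,1]'|f; python3 -m creep '[-0.04,0,-0.02,0,0,0,1, 0,0,0,0,0,0,1]'|f
```

```text
time: 21.95
eef_pos: [555.5, 3.3, 172.2]
force: [7.2, -0.4, 1.5]
time: 22.15
eef_pos: [555.4, 3.2, 172.2]
force: [11.1, 1.0, 2.7]
```

The lever has reached its stop: the force rises and it no longer moves. I'll back off, rise clear and check.

```bash
f(){ grep -E "time|eef|^force"; }; python3 -m creep '[0.3,0,0,0,0,0,1, 0.5,0,0.2,0,0,0,1, 0.3,0,1,0,0,0,1, 0,0,1,0,0,0,1, 0,0,1,0,0,0,1, 0,0,1,0,0,0,1, 0,0,1,0,0,0,1, 0,-1,0,0,0,0,1, 0,-1,0,0,0,0,1, 0,-1,0,0,0,0,1, 0,-1,0,0,0,0,1, 0,-1,0,0,0,0,1, 0,-1,0,0,0,0,1, 0,-1,0,0,0,0,1, 0,-1,0,0,0,0,1, 0,0,0,0,0,0,1, 0,0,0,0,0,0,1]'|f
python3 - <<'E'
from h import *
c=[]
for n in("side","top"):
    im,d,p=grab(n);P=pts(d,p);X,Y,Z=[P[...,i] for i in range(3)];h=cv2.cvtColor(im,cv2.COLOR_RGB2HSV).astype(int);ok=d>0
    o=ok&(h[...,0]>5)&(h[...,0]<20)&(h[...,1]>150)&(abs(Y)<40)&(X>420)&(X<570)&(Z<40)
    q=P[o];b=q[q[:,2]>18]
    if len(b): print(n,"shim",len(q),b.mean(0).round(1),b.min(0).round(1),b.max(0).round(1))
    g=ok&((h[...,0]<5)|(h[...,0]>175))&(h[...,1]>150)&(abs(Y)<80)&(X>480)&(X<720)&(Z>120)
    q=P[g];print(n,"grip",len(q),q.mean(0).round(1),q.min(0).round(1),q.max(0).round(1)) if g.any() else 0
    m=im[60:225,150:320] if n=="side" else im[100:265,200:370]
    c.append(cv2.resize(m[...,::-1],(395,400),interpolation=2))
cv2.imwrite("pics/c4.png",cv2.hconcat(c))
E
```

```text
time: 23.85
eef_pos: [580.6, -196.7, 300.2]
force: [0.3, -0.0, -0.5]
side shim 196 [507.2  10.6  21.8] [494.8  -8.   18.1] [519.2  26.5  25.1]
side grip 185 [534.1  14.7 201. ] [524.9 -37.4 189.1] [544.3  54.4 206.1]
top shim 164 [506.5   6.9  21.8] [494.7  -8.9  18.1] [518.6  24.   29.2]
top grip 189 [532.7   6.5 202.6] [493.9 -79.3 183.7] [544.4  49.7 725.3]
```

View pics/c4.png

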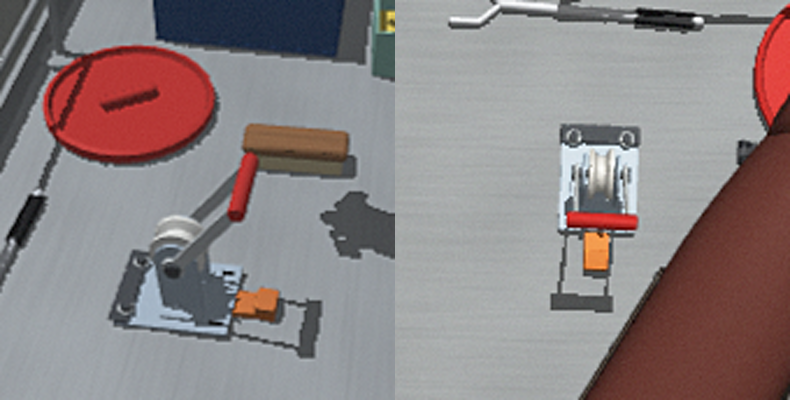

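Run:
```python
from h import *
def g(im,d,p):
    P=pts(d,p);X,Y,Z=[P[...,i] for i in range(3)];h=cv2.cvtColor(im,cv2.COLOR_RGB2HSV).astype(int)
    m=(d>0)&((h[...,0]<5)|(h[...,0]>175))&(h[...,1]>150)&(abs(Y-4)<30)&(X>480)&(X<720)&(Z>150)&(Z<240)
    q=P[m];return np.median(q,0).round(1),np.percentile(q,5,axis=0).round(1),np.percentile(q,95,axis=0).round(1)
for n in("top","side"):
    z=np.load(f"pics/{n}0.npz");print(n,*g(z["im"],z["d"],dict(mtx=z["K"],cam_to_world=z["T"])));print(" now",*g(*grab(n)))
```

```text
top [666.1   5.3 212.8] [658.7 -21.3 206.5] [675.2  28.9 217.9]
 now [532.4   2.8 199.9] [524.8 -22.4 192.9] [541.7  29.3 205.6]
side [665.4   5.6 214.6] [659.2 -21.1 210.9] [674.6  31.  217.4]
 now [533.1   3.  201.8] [526.7 -22.9 197.9] [542.   28.2 204.7]
```

The lever's travel of −133 mm in x and −13 mm in z matches the full 1.1 rad swing (−135, −12, allowing for the foot's lean). The shim block hasn't moved and the arm is clear, so I'm handing in.

```bash
python3 -c "
from cell import ticket
print(ticket.hand_in())"
```

```text
the job is handed in; nothing more can be done
None
```

The job is handed in, with no verdict shown: the shim is under the middle of the foot's front edge at about 10 N of drag and released, the lever is at its forward stop, nothing else on the shelf was touched, and it took about 24 s.

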